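# Clear the gluing jig and close it on the marquetry box

## Robot

A 7-joint arm with a two-finger parallel gripper is mounted at the origin on the work surface. World frame = base frame: x ahead of the robot, y to its left, z up, the work surface at z = 0. Lengths are in m, angles in rad, forces in N, time in s.
With the tool pointing down it reaches from about 0.4 to 0.85 m from the base axis. Payload 4.5 kg.
Tool frame: the origin (TCP) lies midway between the tips of the shut fingers; the grasp point (between the pads) lies 19 mm behind it (manip.pinch_z is the distance from the TCP to the grasp point, in m); z points along the fingers, y is the line along which they close (so a half turn about z gives the same grasp; the last joint's range is limited). The gripper opens to 85 mm and grips with 20 to 120 N. Pads are 22 mm wide; open, the fingers measure 114 mm over their backs; the gripper's body (76 mm by 85 mm) begins 54 mm behind the grasp point. The pads swing forward as they close: fully open they stand 13 mm farther back than shut.
Start: joints at [1.204, 0.689, -0.195, 1.565, 0.157, 0.902, -0.215], TCP at [0.244, -0.575, 0.231] pointing down, gripper open.
Joint ranges: [-3.01, 3.01], [-0.46, 2.08], [-1.47, 1.51], [0.13, 2.56], [-1, 4.14], [0.04, 2.09], [-2.66, 2.66]. Speed limits (rad/s): [2.57, 2.57, 3.14, 3.14, 3.14, 3.14, 3.14].

## Interface

Orientations are given as a rotation vector (axis times angle).
In Python, from bench import state, capture, ticket, manip gives the robot as it stands.
- The arm moves only by the tool send_rows, never from a script. Its argument "commands" is text: rows parted by semicolons, each of 7 numbers parted by spaces: the shift along the tool's x, y, z in cm, then the turn, a rotation vector about the tool's x, y, z in rad, then the finger opening in cm, from 0 to 8.54. A call has exactly 8 rows; each row shifts and turns the commanded pose from where the row before left it, along the tool's axes as they then stand; what a row does not reach is not made up. A row lasts 1/10 s, in which the tool goes at most 50 mm and 8.59 degrees, less where a joint would pass 70% of its speed; a pose out of reach is approached as far as the arm can. A call is refused whole if a number of a shift passes 5 or a number of a turn 0.15, either way. A call with a gripper value outside its range is refused whole. The fingers move at their own pace and stop on an object; the grip force is fixed at half the most. Time passes only in rows, so rows that do not move let the fingers close, or fill a call up. It gives the time, the measured TCP pose, the force, the opening and the grip force at its end, in the units of the state.
- state(): the state, without advancing time (a new reading comes with each control period).
- capture(name): name is "scene" or "top" or "wrist"; returns a dict with "frame" (420x560x3 uint8, red, green, blue), "intrinsics" (3x3 intrinsics, pixels), "xyz" and "orientation" of the camera in the world. Camera axes: x right, y up, looking along -z (the intrinsics and any distortion apply to the point x, -y, -z); pixel columns grow to the right and rows downward; lengths in m; the calibration is good to about 2 mm. A picture is of the moment at which its call begins. There is no depth.
- ticket.job_done(): hands the job in; it is judged then, once.
The state is a dict: "time": time; "joint_pos": joint angles; "dq": joint speeds; "effort": joint torques, N m; "tool_pos": TCP position; "tool_rot": TCP orientation; "force": force on the tool from outside, world axes, zero at the start; "moment": the same for the moment, N m; "width": opening from 0.0 (shut) to 1.0 (fully open); "grasp_force": force on a finger pad.
Only numpy, scipy, OpenCV 4.12 (cv2) and the standard library are available. Lean on these libraries where they do the work, as an engineer would, in place of code of your own. Each camera call takes 0.05 s, during which the arm holds its last target. There are 200 camera calls.

## Task

A sanding block has been left in the gluing jig, between the marquetry box and the fixed fence. Lay the block flat in the wide empty bay of the white tray, then slide the jaw by its red fin so that it pushes the box along the bed until the box sits flat against the fence with the jaw snug behind it; feel for the stop and go gently, because the veneer marks easily. Leave the glue jar, the cutter and the scissors where they are.

Things in the scene. Friction and masses are not known exactly. Their poses are not given: they have to be found in the camera images.
- jig: Fixed plywood bed of the gluing jig, 130 mm (its x) by 410 mm (its y, from -215 to +195 mm), 15 mm thick. Origin on the bench under the bed; the bed's upper face is at z = 15 mm. The jaw slides along the bed's y towards +y, where the fixed fence stands. There are no walls along the long sides.
- fence: Dark wooden fixed fence across the +y end of the bed, 120 mm (x) by 28 mm by 45 mm tall, standing on the bed (its top 60 mm above the bench). Origin at the lower edge of its face, the face that looks to the jig's -y; axes as the jig's.
- fence_face (a point): Centre of the fence's contact face, 22.5 mm above the bed, 165 mm along +y from the jig's origin; axes as the jig's.
- jaw (a joint): Travel of the sliding jaw in m: 0 = fully open (jaw face 290 mm from the fence face), grows as the jaw moves towards the fence; range 0 to 0.24. About 0.19 when the jaw is closed on the box. It stays where it is left and takes about 3 N to slide.
- jaw_face (a point): Centre of the jaw's contact face (dark wood, 100 mm wide in x, 20 mm thick, top 56 mm above the bench), 22.5 mm above the bed; axes as the jig's. The box touches both faces when jaw_face and fence_face are 100 mm apart.
- jaw_fin (a point): Point on the jaw's upright red fin at the height to grip it: 85 mm above the bench, 60 mm behind (-y of) the jaw face. The fin is 18 mm thick along the jig's y, 50 mm wide along its x, its top 100 mm above the bench; beside it is a flat aluminium carriage whose top is 30 mm above the bench.
- box: Closed wooden marquetry box, its top in coloured veneer stripes, 80 mm (its x) by 100 mm (its y, roughly along the bed) by 50 mm tall, about 0.35 kg. Origin at the centre of its underside. It stands on the bed between the jaw and the sanding block, a little askew.
- block: Cork sanding block with a yellow abrasive sole, 50 mm (its x) by 90 mm (its y, roughly along the bed) by 40 mm tall, about 0.12 kg. Origin at the centre of its underside. It starts on the bed between the box and the fence, sole down.
- tray: White tool tray, does not move, 200 mm (x) by 180 mm (y), walls 26 mm tall and 4 mm thick, floor 4 mm thick. Origin under its centre. A partition at y = +42 mm splits off a narrow bay with pens (+y side); the wide bay (-y side) is empty.
- tray_bay (a point): Centre of the floor of the tray's wide empty bay, 4 mm above the bench; the bay measures 192 mm (x) by 126 mm (y) inside; axes as the tray's.
- jar: Glue jar with a green cap, 60 mm across, 75 mm tall; origin at the centre of its underside. Bystander.
- cutter: Yellow utility cutter, blade drawn in, 150 by 30 by 18 mm, lying along its x; origin at the centre of its underside. Bystander.
- scissors: Scissors with red handles, about 180 mm long, lying flat along their x; origin on the bench near the pivot. Bystander.

How it is judged:
By the outcome, as a careful person would: the job done as asked, in the order asked, and still so for the second after the job is handed in, with the robot touching nothing.
It also fails if it takes over 51 s, if anything falls off the work surface, if the arm or the gripper's body presses on something with over 40 N, if the wrist force passes 120 N, or if a joint passes its speed limit or range.

## Working session

There is one attempt and no reset: what is moved stays moved. The work goes in short steps, Python scripts to look and compute and a tool call to move; the robot and the scene stay as the last step left them, time stands still between calls to the robot, and variables do not carry over. Pictures are saved under pics/ and viewed, at most 10 in all, crops included, and the job is handed in when it is done.

Besides the shell and the picture viewer there is one more tool, called after "Request:" in YAML: its name, and indented under it one key for each argument. send_rows: Moves the arm, as the interface text tells. Its arguments: {"type":"object","properties":{"commands":{"type":"string"}},"required":["commands"]}

```bash
ls; mkdir -p pics
python3 - <<'E'
from bench import state,capture,manip
import cv2,pickle
s=state();print(s,manip, vars(manip) if hasattr(manip,'__dict__') else '')
for n in("scene","top"):
    c=capture(n);pickle.dump(c,open(n+'.pkl','wb'));cv2.imwrite(f'pics/{n}0.png',c['frame'][...,::-1]);print(n,c['intrinsics'],c['xyz'],c['orientation'],[k for k in c])
E
```

```text
pics
{'time': 0.0, 'joint_pos': array([ 1.20377328,  0.69004312, -0.19452128,  1.56638424,  0.15729334,
        0.90247729, -0.21509757]), 'dq': array([-2.11153815e-04, -3.88607579e-04, -1.12408851e-03,  1.63894262e-03,
        3.10094664e-04,  1.42873046e-05, -7.29745147e-04]), 'effort': array([-3.08825056e-04, -5.39607632e+01, -1.26648109e+00, -1.58541709e+01,
        9.15475306e-03,  9.50606569e-03, -2.02713613e-05]), 'tool_pos': array([ 0.24355731, -0.57486256,  0.23043661]), 'tool_rot': array([-3.07686719e+00, -6.25179635e-01,  7.86995417e-04]), 'force': array([-0.6918629 ,  0.4580355 , -0.32679019]), 'moment': array([-0.01601511, -0.00206889, -0.02393498]), 'grasp_force': 0.0, 'width': 0.9987614347597364} <Robot object at 0x7feb10dafb60> {}
scene [[472.07530901   0.         277.51061967]
 [  0.         472.07530901 205.65508061]
 [  0.           0.           1.        ]] [ 1.34063984 -0.32841689  1.17584594] [0.56060742 0.37361002 1.15021188] ['frame', 'intrinsics', 'xyz', 'orientation']
top [[379.01996777   0.         284.56817853]
 [  0.         379.01996777 214.89470006]
 [  0.           0.           1.        ]] [ 0.43232904 -0.0129779   1.16928201] [ 0.11908319 -0.10253785 -1.56783066] ['frame', 'intrinsics', 'xyz', 'orientation']
```

View pics/top0.png

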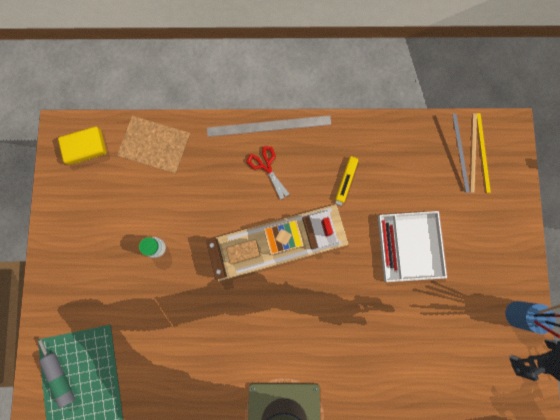

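View pics/scene0.png

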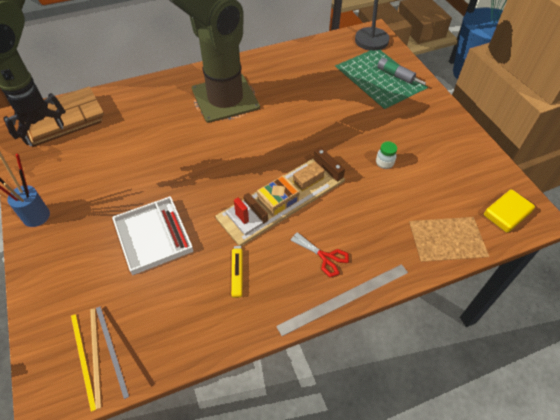

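Top view: +x is up and +y is left. The fence is at about (216,258), the block (242,252), the box (284,237), the fin (327,227), and the tray (412,247) with its wide bay on the right. Next are the coarse positions.

```bash
cat > h.py <<'E'
import numpy as np,cv2,pickle
from scipy.spatial.transform import Rotation as R
def ray(c,uv):
    uv=np.atleast_2d(np.asarray(uv,float));K=c['intrinsics']
    d=np.c_[(uv[:,0]-K[0,2])/K[0,0],-(uv[:,1]-K[1,2])/K[1,1],-np.ones(len(uv))]
    return np.array(c['xyz']),R.from_rotvec(c['orientation']).apply(d)
def onz(c,uv,z):
    o,d=ray(c,uv);return o+d*((z-o[2])/d[:,2])[:,None]
def tri(c1,u1,c2,u2):
    (o1,d1),(o2,d2)=ray(c1,u1),ray(c2,u2);d1=d1[0]/np.linalg.norm(d1);d2=d2[0]/np.linalg.norm(d2)
    t=np.linalg.lstsq(np.c_[d1,-d2],o2-o1,rcond=None)[0];a,b=o1+t[0]*d1,o2+t[1]*d2
    return (a+b)/2,np.linalg.norm(a-b)
def proj(c,p):
    q=R.from_rotvec(c['orientation']).inv().apply(np.atleast_2d(p)-c['xyz']);K=c['intrinsics']
    return np.c_[K[0,2]-K[0,0]*q[:,0]/q[:,2],K[1,2]+K[1,1]*q[:,1]/q[:,2]]
def yaw(r): 
    m=R.from_rotvec(r).as_matrix();return np.arctan2(m[1,0],m[0,0])
def load(n):return pickle.load(open(n+'.pkl','rb'))
def snap(n,f):
    from bench import capture
    c=capture(n);pickle.dump(c,open(f+'.pkl','wb'));cv2.imwrite(f'pics/{f}.png',c['frame'][...,::-1]);return c
E
python3 - <<'E'
from h import *
t=load('top')
for n,uv,z in[('fence',(216,258),.06),('block',(242,252),.055),('box',(284,237),.065),('fin',(327,227),.1),('bedR1',(340,206),.015),('bedR2',(347,241),.015),('bedL2',(222,280),.015),('tray',[(380,213),(439,212),(446,279),(387,282)],.026),('jar',(150,246),.07)]: print(n,onz(t,uv,z).round(3).tolist())
from bench import state
s=state();print(R.from_rotvec(s['tool_rot']).as_matrix().round(3))
from bench import capture
c=snap('wrist','w0');print(c['xyz'],R.from_rotvec(c['orientation']).as_matrix().round(3),c['intrinsics'][0,0])
E
```

```text
fence [[0.463, 0.199, 0.06]]
block [[0.481, 0.124, 0.055]]
box [[0.524, 0.0, 0.065]]
fin [[0.55, -0.122, 0.1]]
bedR1 [[0.624, -0.172, 0.015]]
bedR2 [[0.516, -0.191, 0.015]]
bedL2 [[0.399, 0.187, 0.015]]
tray [[0.6, -0.291, 0.026], [0.603, -0.47, 0.026], [0.403, -0.479, 0.026], [0.394, -0.305, 0.026]]
jar [[0.497, 0.39, 0.07]]
[[ 0.921  0.39  -0.001]
 [ 0.39  -0.921  0.002]
 [-0.    -0.002 -1.   ]]
[ 0.30602747 -0.54912565  0.37333975] [[ 0.39   0.887  0.248]
 [-0.921  0.376  0.103]
 [-0.002 -0.269  0.963]] 301.7701900116836
```

```bash
cat > plan.py <<'E'
import sys,numpy as np
from h import yaw
from bench import state
# args: opening_cm  x,y,z,a_deg,rows ... (world, tool down)
s=state();p=np.array(s['tool_pos'])*100;a=yaw(s['tool_rot']);g=sys.argv[1];rows=[]
print('t %.2f'%s['time'],'pos',(p/100).round(4),'a %.1f'%np.degrees(a),'F',s['force'].round(1),'w %.3f gf %.1f'%(s['width'],s['grasp_force']))
for w in sys.argv[2:]:
    x,y,z,ad,*n=map(float,w.split(','));q=np.array([x,y,z])*100;b=np.radians(ad)
    n=int(n[0]) if n else int(max(1,np.ceil(np.linalg.norm(q-p)/4.8),np.ceil(abs(b-a)/.145)))
    p0,a0=p,a
    for i in range(1,n+1):
        d=p0+(q-p0)*i/n-p;M=np.array([[np.cos(a),np.sin(a),0],[np.sin(a),-np.cos(a),0],[0,0,-1]])
        l=(M.T@d).round(2);t=round(-(a0+(b-a0)*i/n-a),3)
        rows.append(f"{l[0]:g} {l[1]:g} {l[2]:g} 0 0 {t:g} {g}");p=p+M@l;a=a-t
while len(rows)%8: rows.append(f"0 0 0 0 0 0 {g}")
for i in range(0,len(rows),8):print('; '.join(rows[i:i+8]))
E
python3 plan.py 8.5 .46,-.36,.24,50,8 .46,.09,.24,105,10
```

```text
t 0.15 pos [ 0.2436 -0.575   0.2307] a 23.0 F [ 0.2 -0.2 -0.3] w 1.000 gf 0.0
3.54 -1.42 -0.12 0 0 -0.059 8.5; 3.62 -1.21 -0.11 0 0 -0.059 8.5; 3.68 -0.99 -0.12 0 0 -0.059 8.5; 3.73 -0.77 -0.12 0 0 -0.059 8.5; 3.77 -0.56 -0.11 0 0 -0.059 8.5; 3.8 -0.32 -0.12 0 0 -0.059 8.5; 3.81 -0.11 -0.12 0 0 -0.059 8.5; 3.81 0.12 -0.11 0 0 -0.059 8.5
3.45 -2.89 -0 0 0 -0.096 8.5; 3.71 -2.55 -0 0 0 -0.096 8.5; 3.93 -2.18 -0 0 0 -0.096 8.5; 4.13 -1.79 -0 0 0 -0.096 8.5; 4.28 -1.39 -0 0 0 -0.096 8.5; 4.4 -0.97 -0 0 0 -0.096 8.5; 4.46 -0.55 -0 0 0 -0.096 8.5; 4.5 -0.12 -0 0 0 -0.096 8.5
4.49 0.32 -0 0 0 -0.096 8.5; 4.44 0.74 -0 0 0 -0.096 8.5; 0 0 0 0 0 0 8.5; 0 0 0 0 0 0 8.5; 0 0 0 0 0 0 8.5; 0 0 0 0 0 0 8.5; 0 0 0 0 0 0 8.5; 0 0 0 0 0 0 8.5
```

Request:
send_rows:
  commands: "3.5 -1.4 -0.1 0 0 -0.06 8.5; 3.6 -1.2 -0.1 0 0 -0.06 8.5; 3.7 -1 -0.1 0 0 -0.06 8.5; 3.7 -0.8 -0.1 0 0 -0.06 8.5; 3.8 -0.6 -0.1 0 0 -0.06 8.5; 3.8 -0.3 -0.1 0 0 -0.06 8.5; 3.8 -0.1 -0.1 0 0 -0.06 8.5; 3.8 0.1 -0.1 0 0 -0.06 8.5"

```text
time: 0.95
tool_pos: [0.4594, -0.3585, 0.2392]
tool_rot: [-2.84, -1.343, 0.001]
force: [0.3, -0.8, -0.3]
width: 0.999
grasp_force: 0.0
```

```bash
python3 -c "
from h import *
snap('wrist','w1')"; python3 plan.py 8.5 .46,.09,.24,105,10
```

```text
t 1.00 pos [ 0.4662 -0.351   0.2397] a 51.3 F [4.5 4.4 0.2] w 0.990 gf 0.0
3.4 -2.8 -0 0 0 -0.094 8.5; 3.66 -2.48 -0.01 0 0 -0.093 8.5; 3.86 -2.12 0 0 0 -0.094 8.5; 4.05 -1.75 -0 0 0 -0.094 8.5; 4.19 -1.36 -0 0 0 -0.093 8.5; 4.31 -0.97 -0.01 0 0 -0.094 8.5; 4.37 -0.56 0 0 0 -0.094 8.5; 4.41 -0.14 -0 0 0 -0.093 8.5
4.4 0.26 -0 0 0 -0.094 8.5; 4.36 0.68 -0.01 0 0 -0.094 8.5; 0 0 0 0 0 0 8.5; 0 0 0 0 0 0 8.5; 0 0 0 0 0 0 8.5; 0 0 0 0 0 0 8.5; 0 0 0 0 0 0 8.5; 0 0 0 0 0 0 8.5
```

Request:
send_rows:
  commands: "3.4 -2.8 0 0 0 -0.094 8.5; 3.7 -2.5 0 0 0 -0.094 8.5; 3.9 -2.1 0 0 0 -0.094 8.5; 4.1 -1.8 0 0 0 -0.094 8.5; 4.2 -1.4 0 0 0 -0.094 8.5; 4.3 -1 0 0 0 -0.094 8.5; 4.4 -0.6 0 0 0 -0.094 8.5; 4.4 -0.1 0 0 0 -0.094 8.5"

```text
time: 1.8
tool_pos: [0.4577, -0.0037, 0.2393]
tool_rot: [2.148, 2.293, -0.0]
force: [1.5, 0.8, 0.2]
width: 0.994
grasp_force: 0.0
```

```bash
python3 -c "
from h import *
snap('wrist','w2')"
```

Request:
send_rows:
  commands: "4.4 0.3 0 0 0 -0.094 8.5; 4.4 0.7 0 0 0 -0.094 8.5; 0 0 0 0 0 0 8.5; 0 0 0 0 0 0 8.5; 0 0 0 0 0 0 8.5; 0 0 0 0 0 0 8.5; 0 0 0 0 0 0 8.5; 0 0 0 0 0 0 8.5"

```text
time: 2.65
tool_pos: [0.4585, 0.0827, 0.2393]
tool_rot: [1.929, 2.479, -0.001]
force: [-0.1, -0.7, -0.3]
width: 0.996
grasp_force: 0.0
```

```bash
python3 -c "
from h import *
import numpy as np
snap('wrist','w3');
ims=[load(n)['frame'][...,::-1] for n in('w1','w2','w3')]
ims=[cv2.resize(i,(400,300)) for i in ims]+[np.zeros((300,400,3),np.uint8)]
cv2.imwrite('pics/m1.png',np.vstack([np.hstack(ims[:2]),np.hstack(ims[2:])]))
"; python3 plan.py 8.5
```

```text
t 2.70 pos [0.4585 0.0829 0.2393] a 104.2 F [ 0.5 -0.1  1.1] w 0.993 gf 0.0
```

View pics/m1.png

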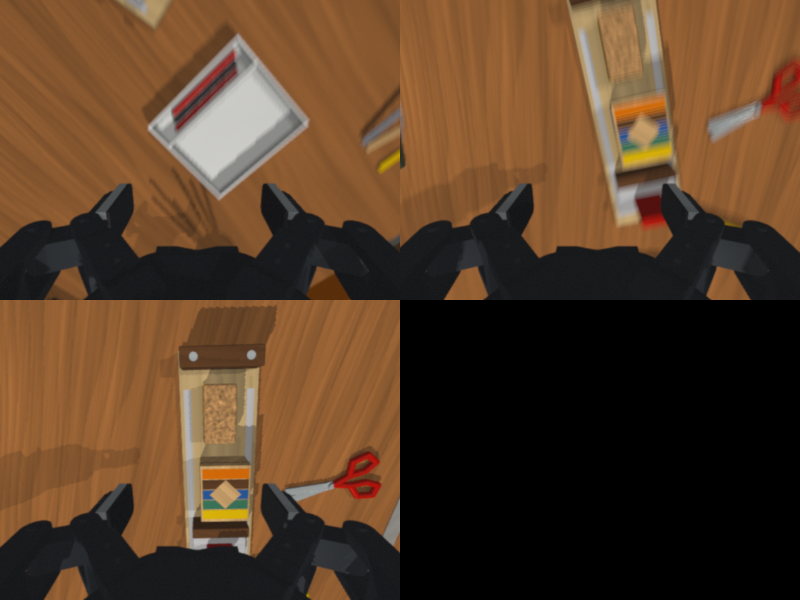

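The montage shows three views. w1 has the tray, w2 has the jig with some blur, and w3 has the fence, block and box clearly, with the block at about (308,158) in full pixels. I'll crop w3 to get corners.

```bash
python3 -c "
from h import *
f=load('w3')['frame'][50:250,230:400,::-1];f=cv2.resize(f,None,fx=3,fy=3,interpolation=cv2.INTER_CUBIC)
cv2.imwrite('pics/c3.png',f)
hs=cv2.cvtColor(load('w3')['frame'],cv2.COLOR_RGB2HSV)
for r in (130,158,180): print(r,[tuple(int(v) for v in hs[r,c]) for c in range(256,364,4)])
"
```

```text
130 [(18, 81, 183), (173, 6, 182), (150, 2, 165), (18, 91, 163), (19, 104, 162), (19, 105, 160), (18, 103, 153), (17, 134, 131), (15, 132, 170), (16, 132, 168), (16, 134, 168), (16, 132, 159), (15, 133, 173), (15, 132, 151), (16, 134, 145), (15, 133, 174), (15, 135, 181), (16, 135, 182), (15, 134, 177), (19, 107, 134), (19, 102, 135), (19, 103, 134), (19, 96, 185), (160, 4, 179), (0, 3, 177), (17, 67, 180), (19, 106, 163)]
158 [(19, 105, 184), (8, 6, 180), (0, 3, 171), (18, 58, 159), (19, 103, 164), (19, 103, 161), (19, 101, 154), (18, 139, 130), (15, 131, 158), (16, 133, 165), (15, 130, 139), (16, 133, 178), (15, 133, 146), (16, 133, 172), (15, 132, 166), (16, 132, 156), (16, 133, 157), (16, 132, 137), (15, 130, 141), (19, 100, 130), (19, 103, 136), (19, 104, 147), (18, 61, 179), (0, 1, 178), (0, 3, 175), (19, 102, 178), (16, 127, 131)]
180 [(18, 104, 184), (6, 7, 183), (0, 3, 177), (14, 25, 155), (19, 105, 165), (19, 103, 163), (19, 103, 156), (18, 127, 135), (15, 133, 171), (16, 132, 168), (15, 133, 172), (15, 131, 138), (16, 132, 162), (16, 134, 152), (16, 134, 152), (16, 134, 160), (16, 133, 153), (16, 133, 178), (16, 132, 160), (18, 102, 133), (19, 104, 135), (19, 102, 135), (18, 24, 126), (0, 2, 128), (0, 6, 124), (19, 104, 128), (14, 157, 115)]
```

View pics/c3.png

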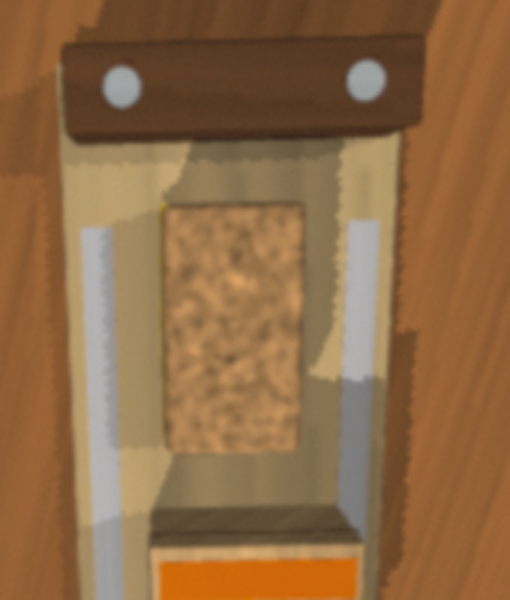

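The crop shows the block with sharp edges, corners about (285,118)–(331,201) full-px. The fence's front top edge is at row ~95. The box top's far edge is at row ~232. Next, mask and triangulate.

```bash
cat > meas.py <<'E'
from h import *
def big(m,n=1):
    cs=sorted(cv2.findContours(m.astype(np.uint8),cv2.RETR_EXTERNAL,cv2.CHAIN_APPROX_NONE)[0],key=cv2.contourArea)[::-1][:n]
    return cs[0]
def sub(c,x0,y0,x1,y1,lo,hi):
    h=cv2.cvtColor(cv2.GaussianBlur(c['frame'],(3,3),0),cv2.COLOR_RGB2HSV);m=cv2.inRange(h,lo,hi);k=np.zeros_like(m);k[y0:y1,x0:x1]=m[y0:y1,x0:x1]
    return cv2.morphologyEx(k,cv2.MORPH_OPEN,np.ones((3,3)))
def rectz(c,cnt,z):
    p=onz(c,cnt.reshape(-1,2),z)[:,:2];r=cv2.minAreaRect((p*1000).astype(np.float32));return r
if __name__=='__main__':
    w2,w3,t,s=[load(n) for n in('w2','w3','top','scene')]
    b3=big(sub(w3,270,105,345,215,(10,116,100),(17,150,255)));b2=big(sub(w2,255,0,350,118,(10,116,90),(17,150,255)))
    for z in(.045,.055,.065):print('block z',z,rectz(w3,b3,z),rectz(w2,b2,z))
    cen=lambda k:np.array(cv2.minAreaRect(k)[0])
    print('tri block w2/w3',tri(w3,cen(b3),w2,cen(b2)), cv2.boundingRect(b2),cv2.boundingRect(b3))
    bt=big(sub(t,222,236,262,266,(8,116,90),(17,170,255)));print('top block',rectz(t,bt,.055),cv2.minAreaRect(bt))
    print('tri block top/w3',tri(w3,cen(b3),t,cen(bt)))
    # fin red
    ft=big(cv2.inRange(cv2.cvtColor(t['frame'],cv2.COLOR_RGB2HSV),(0,170,90),(8,255,255))*(np.indices((420,560))[1]>315)*(np.indices((420,560))[1]<345)*(np.indices((420,560))[0]>205)*(np.indices((420,560))[0]<245))
    print('fin top',cv2.minAreaRect(ft),rectz(t,ft,.1))
    # fence front top edge corners, tray outer
    print('fence top edge w3',onz(w3,[(253,95),(368,92)],.06),'bolts',onz(w3,[(270.5,79),(352,76.5)],.06))
    for nm,c,bx in(('top',t,(370,200,455,290)),('w1',load('w1'),(180,40,450,290))):
        k=big(cv2.morphologyEx(sub(c,*bx,(0,0,120),(180,45,255)),cv2.MORPH_CLOSE,np.ones((15,15))));print('tray',nm,rectz(c,k,.026),cen(k))
E
python3 meas.py
```

```text
block z 0.045 ((484.9656982421875, 120.08393096923828), (51.61799621582031, 92.22937774658203), 15.815596580505371) ((482.8286437988281, 127.43295288085938), (51.94643783569336, 98.08552551269531), 16.075559616088867)
block z 0.055 ((483.6854553222656, 120.91326904296875), (50.086463928222656, 89.49282836914062), 15.815608024597168) ((481.95037841796875, 125.53749084472656), (50.405303955078125, 95.17559051513672), 16.075532913208008)
block z 0.065 ((482.4052429199219, 121.74258422851562), (48.55487823486328, 86.75627899169922), 15.815591812133789) ((481.0721740722656, 123.64203643798828), (48.86421203613281, 92.26563262939453), 16.075557708740234)
tri block w2/w3 (array([0.48070222, 0.12413751, 0.07307906]), np.float64(0.0002709136190405637)) (277, 5, 63, 111) (284, 117, 48, 85)
top block ((482.5973205566406, 121.16250610351562), (53.39017105102539, 92.33870697021484), 14.079606056213379) ((242.85296630859375, 251.4117889404297), (18.190170288085938, 31.529630661010742), 75.96376037597656)
tri block top/w3 (array([0.48334404, 0.12206893, 0.04891119]), np.float64(0.0011707977113126857))
fin top ((326.79998779296875, 226.39999389648438), (16.443843841552734, 6.957010269165039), 71.56504821777344) ((551.3527221679688, -121.33218383789062), (46.706329345703125, 19.757551193237305), 17.476335525512695)
fence top edge w3 [[0.41221599 0.17095258 0.06      ]
 [0.52296765 0.20187046 0.06      ]] bolts [[0.4256372  0.18966585 0.06      ]
 [0.50302181 0.21159313 0.06      ]]
tray top ((501.2602844238281, -381.9882507324219), (199.70858764648438, 183.1267852783203), 3.8167667388916016) [411.85644531 246.06436157]
tray w1 ((504.3460998535156, -381.9737854003906), (203.68014526367188, 183.6642303466797), 4.102176666259766) [323.04205322 168.23852539]
```

Block: centre (0.4835, 0.121), yaw 15.8°. At z = 0.055 it measures 50×89.5 mm, which matches the given size, and the two-view height of 0.049 is close enough. The tray and fin sizes also agree. Now to grasp the block.

```bash
python3 plan.py 8.5 .4835,.121,.12,105.8,4 .4835,.121,.022,105.8,4
```

```text
t 2.70 pos [0.4585 0.0829 0.2393] a 104.2 F [ 0.5 -0.1  1.1] w 0.993 gf 0.0
0.77 0.84 2.98 0 0 -0.007 8.5; 0.76 0.84 2.98 0 0 -0.007 8.5; 0.76 0.85 2.99 0 0 -0.006 8.5; 0.75 0.86 2.98 0 0 -0.007 8.5; 0 -0 2.45 0 0 -0 8.5; 0 -0 2.45 0 0 -0 8.5; 0 -0 2.45 0 0 -0 8.5; 0 -0 2.45 0 0 -0 8.5
```

Request:
send_rows:
  commands: "0.8 0.8 3 0 0 -0.007 8.5; 0.8 0.8 3 0 0 -0.007 8.5; 0.7 0.9 3 0 0 -0.007 8.5; 0.7 0.9 3 0 0 -0.007 8.5; 0 0 2.5 0 0 0 8.5; 0 0 2.5 0 0 0 8.5; 0 0 1 0 0 0 8.5; 0 0 0 0 0 0 8.5"

```text
time: 3.5
tool_pos: [0.483, 0.121, 0.0584]
tool_rot: [-1.891, -2.507, 0.003]
force: [-0.7, -0.4, 0.5]
width: 0.996
grasp_force: 0.0
```

```bash
python3 -c "
from h import *
snap('wrist','w4')"; python3 plan.py 8.5 .4835,.121,.022,105.8,4
```

```text
t 3.55 pos [0.4836 0.1212 0.0593] a 105.9 F [ 0.3 -0.2 -0.6] w 0.996 gf 0.0
-0 -0 0.93 0 0 0.001 8.5; -0.01 -0.01 0.94 0 0 0 8.5; -0 -0 0.93 0 0 0.001 8.5; -0.01 -0.01 0.93 0 0 0 8.5; 0 0 0 0 0 0 8.5; 0 0 0 0 0 0 8.5; 0 0 0 0 0 0 8.5; 0 0 0 0 0 0 8.5
```

View pics/w4.png

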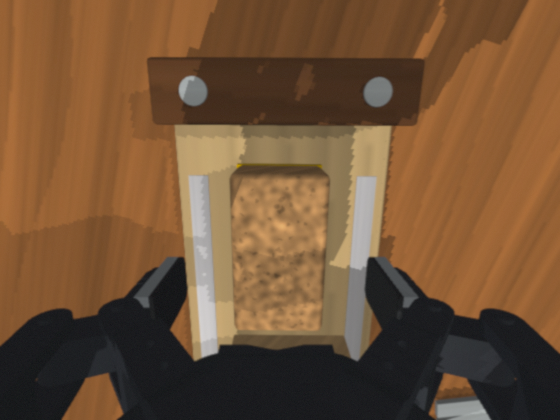

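The block lies between the open fingers, with its top spanning cols 232–328 and the finger midpoint at about col 276. The fence's front edge is at row 125. Descend and close.

Request:
send_rows:
  commands: "0 0 1.2 0 0 0 8.5; 0 0 1.2 0 0 0 8.5; 0 0 1.2 0 0 0 8.5; 0 0 0.1 0 0 0 8.5; 0 0 0 0 0 0 4; 0 0 0 0 0 0 4; 0 0 0 0 0 0 4; 0 0 0 0 0 0 4"

```text
time: 4.35
tool_pos: [0.4842, 0.1214, 0.0234]
tool_rot: [1.892, 2.507, 0.002]
force: [0.4, -1.1, 6.4]
width: 0.577
grasp_force: 62.5
```

```bash
python3 -c "
from h import *
w=load('w4');print(onz(w,[(154,125),(418,125)],.06),onz(w,[(193,91),(378,92)],.06))"; python3 plan.py 4 .4835,.121,.17,105.8,4
```

```text
[[0.41133212 0.17097818 0.06      ]
 [0.52562572 0.20356126 0.06      ]] [[0.42533959 0.18987896 0.06      ]
 [0.50332231 0.21165721 0.06      ]]
t 4.35 pos [0.4842 0.1214 0.0234] a 105.9 F [ 0.4 -1.1  6.4] w 0.577 gf 62.5
-0 -0.02 -3.66 0 0 0 4; -0.01 -0.02 -3.67 0 0 0.001 4; -0 -0.02 -3.66 0 0 0 4; -0.01 -0.02 -3.67 0 0 0.001 4; 0 0 0 0 0 0 4; 0 0 0 0 0 0 4; 0 0 0 0 0 0 4; 0 0 0 0 0 0 4
```

```bash
python3 - <<'E'
from meas import *
t,s=load('top'),load('scene')
k=big(cv2.morphologyEx(sub(s,105,190,200,280,(0,0,110),(180,45,255)),cv2.MORPH_CLOSE,np.ones((15,15))))
print('tray scene',rectz(s,k,.026))
kt=big(cv2.morphologyEx(sub(t,370,200,455,290,(0,0,120),(180,45,255)),cv2.MORPH_CLOSE,np.ones((15,15))))
def quad(k):
    return np.array(sorted(cv2.approxPolyDP(cv2.convexHull(k),.04*cv2.arcLength(k,True),True).reshape(-1,2).tolist()),float)
a,b=quad(kt),quad(k);print(a,b)
# match corners by world xy at rim height
A,B=onz(t,a,.026),onz(s,b,.026)
for i in range(len(a)):
    j=np.argmin(np.linalg.norm(B-A[i],axis=1));print(tri(t,a[i],s,b[j]))
E
python3 plan.py 4 .484,.1214,.17,105.8,4 .5036,-.405,.17,3.9,14
```

```text
tray scene ((512.3951416015625, -384.06787109375), (212.73690795898438, 179.99807739257812), 3.786863088607788)
[[379. 216.]
 [385. 280.]
 [438. 212.]
 [445. 277.]] [[113. 217.]
 [132. 272.]
 [170. 198.]
 [191. 251.]]
(array([ 0.59516314, -0.29418438, -0.00212215]), np.float64(0.0005790028847163808))
(array([ 0.39888247, -0.30256561,  0.01512607]), np.float64(0.0018891934271719117))
(array([ 0.60673941, -0.46847275,  0.01103406]), np.float64(0.008501369360915691))
(array([ 0.40840518, -0.4793858 ,  0.01854664]), np.float64(0.0005367025565872962))
t 4.35 pos [0.4842 0.1214 0.0234] a 105.9 F [ 0.4 -1.1  6.4] w 0.577 gf 62.5
0 -0.01 -3.66 0 0 0 4; 0 -0 -3.67 0 0 0.001 4; 0 -0.01 -3.66 0 0 0 4; 0.01 -0 -3.67 0 0 0.001 4; -3.66 -0.89 0 0 0 0.127 4; -3.74 -0.42 0 0 0 0.127 4; -3.76 0.06 0 0 0 0.127 4; -3.72 0.53 0 0 0 0.127 4
-3.63 1.01 0 0 0 0.127 4; -3.47 1.45 0 0 0 0.127 4; -3.26 1.88 0 0 0 0.127 4; -2.99 2.28 0 0 0 0.127 4; -2.69 2.64 0 0 0 0.127 4; -2.32 2.96 0 0 0 0.127 4; -1.93 3.23 0 0 0 0.127 4; -1.51 3.45 0 0 0 0.127 4
-1.06 3.61 0 0 0 0.127 4; -0.6 3.71 0 0 0 0.127 4; 0 0 0 0 0 0 4; 0 0 0 0 0 0 4; 0 0 0 0 0 0 4; 0 0 0 0 0 0 4; 0 0 0 0 0 0 4; 0 0 0 0 0 0 4
```

Request:
send_rows:
  commands: "0 0 -3.6 0 0 0 4; 0 0 -3.7 0 0 0 4; 0 0 -3.7 0 0 0 4; 0 0 -3.7 0 0 0 4; -3.7 -0.9 0 0 0 0.127 4; -3.7 -0.4 0 0 0 0.127 4; -3.8 0.1 0 0 0 0.127 4; -3.7 0.5 0 0 0 0.127 4"

```text
time: 5.15
tool_pos: [0.4896, -0.0309, 0.1699]
tool_rot: [2.466, 1.945, 0.001]
force: [0.4, -0.4, -1.9]
width: 0.576
grasp_force: 62.6
```

Request:
send_rows:
  commands: "-3.6 1 0 0 0 0.127 4; -3.5 1.5 0 0 0 0.127 4; -3.3 1.9 0 0 0 0.127 4; -3 2.3 0 0 0 0.127 4; -2.7 2.6 0 0 0 0.127 4; -2.3 3 0 0 0 0.127 4; -1.9 3.2 0 0 0 0.127 4; -1.5 3.5 0 0 0 0.127 4"

```text
time: 5.95
tool_pos: [0.5022, -0.3321, 0.1697]
tool_rot: [-3.101, -0.5, -0.0]
force: [0.5, 0.1, -2.6]
width: 0.577
grasp_force: 62.6
```

Request:
send_rows:
  commands: "-1.1 3.6 0 0 0 0.127 4; -0.6 3.7 0 0 0 0.127 4; 0 0 0 0 0 0 4; 0 0 0 0 0 0 4; 0 0 0 0 0 0 4; 0 0 0 0 0 0 4; 0 0 0 0 0 0 4; 0 0 0 0 0 0 4"

```text
time: 6.75
tool_pos: [0.5054, -0.4052, 0.1694]
tool_rot: [-3.139, -0.113, -0.0]
force: [0.6, -0.1, -2.0]
width: 0.573
grasp_force: 62.8
```

```bash
python3 -c "
from h import *
snap('wrist','w5')"; python3 plan.py 4 .5036,-.405,.03,3.9,6 .5036,-.405,.013,3.9,6
```

```text
t 6.80 pos [ 0.5053 -0.4054  0.1694] a 4.1 F [ 0.2 -0.1 -1.1] w 0.577 gf 62.8
-0.03 -0.01 2.32 0 0 0.001 4; -0.02 -0.01 2.33 0 0 0 4; -0.03 -0.01 2.32 0 0 0.001 4; -0.03 -0.01 2.32 0 0 0 4; -0.03 -0.01 2.33 0 0 0.001 4; -0.02 -0 2.32 0 0 0.001 4; -0 -0 0.28 0 0 -0 4; -0 -0 0.29 0 0 -0 4
-0 -0 0.28 0 0 -0 4; -0 -0 0.28 0 0 -0 4; -0 -0 0.29 0 0 -0 4; -0 -0 0.28 0 0 -0 4; 0 0 0 0 0 0 4; 0 0 0 0 0 0 4; 0 0 0 0 0 0 4; 0 0 0 0 0 0 4
```

View pics/w5.png

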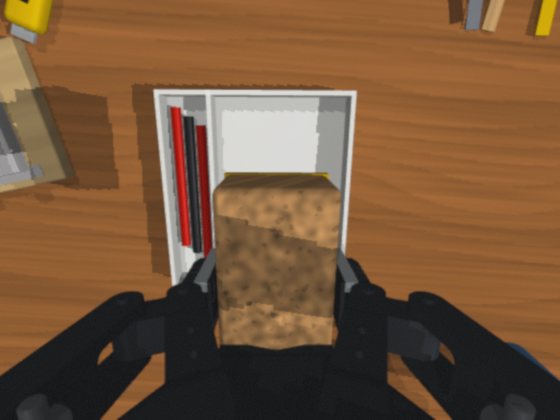

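The block is held squarely. The bay spans cols 211–351 along the far rim (row 92). I'll check where the bay lies in the tool frame.

```bash
python3 -c "
from h import *
w=load('w5');p=onz(w,[(155,92),(213,93),(350,94),(356,92),(171,280)],.026);print(p)
yaw4=np.radians(4);e=np.array([np.cos(yaw4),np.sin(yaw4)]);f=np.array([-e[1],e[0]])
print([( (q[:2]-[.5053,-.4054])@e, (q[:2]-[.5053,-.4054])@f) for q in p])"
```

```text
[[ 0.59374734 -0.2918428   0.026     ]
 [ 0.59659315 -0.34324418  0.026     ]
 [ 0.60446384 -0.46484278  0.026     ]
 [ 0.60649873 -0.46992984  0.026     ]
 [ 0.40856428 -0.30202942  0.026     ]]
[(np.float64(0.09615323630892478), np.float64(0.10711080539750185)), (np.float64(0.09540653946484903), np.float64(0.05563612585541945)), (np.float64(0.0947757583780155), np.float64(-0.06621530411756632)), (np.float64(0.09645084078359883), np.float64(-0.07143191847868872)), (np.float64(-0.08928930878088316), np.float64(0.10986671697857824))]
```

Request:
send_rows:
  commands: "0 0.2 3 0 0 0 4; 0 0.2 3 0 0 0 4; 0 0 3 0 0 0 4; 0 0 3 0 0 0 4; 0 0 2 0 0 0 4; 0 0 0.5 0 0 0 4; 0 0 0.4 0 0 0 4; 0 0 0.2 0 0 0 4"

```text
time: 7.6
tool_pos: [0.5061, -0.4104, 0.0191]
tool_rot: [3.138, 0.111, 0.002]
force: [0.1, -1.2, -0.9]
width: 0.578
grasp_force: 62.9
```

Request:
send_rows:
  commands: "0 0 0.1 0 0 0 4; 0 0 0.1 0 0 0 4; 0 0 0.1 0 0 0 4; 0 0 0 0 0 0 4; 0 0 0 0 0 0 4; 0 0 0 0 0 0 4; 0 0 0 0 0 0 4; 0 0 0 0 0 0 4"

```text
time: 8.4
tool_pos: [0.5054, -0.4099, 0.0153]
tool_rot: [3.14, 0.111, 0.0]
force: [0.7, -0.5, -0.1]
width: 0.575
grasp_force: 62.9
```

Request:
send_rows:
  commands: "0 0 0.1 0 0 0 4; 0 0 0.1 0 0 0 4; 0 0 0.05 0 0 0 4; 0 0 0 0 0 0 4; 0 0 0 0 0 0 4; 0 0 0 0 0 0 6.4; 0 0 0 0 0 0 6.4; 0 0 0 0 0 0 6.4"

```text
time: 9.2
tool_pos: [0.5056, -0.4101, 0.013]
tool_rot: [3.139, 0.111, 0.001]
force: [-0.0, 0.6, 0.7]
width: 0.752
grasp_force: 0.0
```

```bash
python3 plan.py 6.4 .507,-.4099,.15,4,4
```

```text
t 9.20 pos [ 0.5056 -0.4101  0.013 ] a 4.1 F [-0.   0.6  0.7] w 0.752 gf 0.0
0.04 -0 -3.42 0 0 0 6.4; 0.03 -0 -3.43 0 0 0.001 6.4; 0.04 -0 -3.42 0 0 -0 6.4; 0.03 -0.01 -3.43 0 0 0 6.4; 0 0 0 0 0 0 6.4; 0 0 0 0 0 0 6.4; 0 0 0 0 0 0 6.4; 0 0 0 0 0 0 6.4
```

```bash
python3 plan.py 6 .507,-.4099,.15,4,4 .535,-.125,.19,15.8,8
```

```text
t 9.20 pos [ 0.5056 -0.4101  0.013 ] a 4.1 F [-0.   0.6  0.7] w 0.752 gf 0.0
0.04 -0 -3.42 0 0 0 6; 0.03 -0 -3.43 0 0 0.001 6; 0.04 -0 -3.42 0 0 -0 6; 0.03 -0.01 -3.43 0 0 0 6; 0.6 -3.53 -0.5 0 0 -0.026 6; 0.69 -3.51 -0.5 0 0 -0.025 6; 0.77 -3.49 -0.5 0 0 -0.026 6; 0.87 -3.47 -0.5 0 0 -0.026 6
0.96 -3.45 -0.5 0 0 -0.026 6; 1.05 -3.42 -0.5 0 0 -0.025 6; 1.13 -3.4 -0.5 0 0 -0.026 6; 1.22 -3.36 -0.5 0 0 -0.026 6; 0 0 0 0 0 0 6; 0 0 0 0 0 0 6; 0 0 0 0 0 0 6; 0 0 0 0 0 0 6
```

Request:
send_rows:
  commands: "0 0 -2 0 0 0 6.4; 0 0 -4 0 0 0 6.4; 0 0 -4 0 0 0 6.4; 0 0 -4 0 0 0 6.4; 0 0 -3 0 0 0 6; 0 0 0 0 0 0 6; 0 0 0 0 0 0 6; 0 0 0 0 0 0 6"

```text
time: 10.0
tool_pos: [0.5045, -0.4093, 0.1815]
tool_rot: [-3.138, -0.111, 0.003]
force: [-0.1, 0.5, -0.1]
width: 0.701
grasp_force: 0.0
```

```bash
python3 -c "
from h import *
snap('wrist','w6')"; python3 plan.py 6 .535,-.125,.19,15.8,8
```

```text
t 10.05 pos [ 0.5045 -0.4092  0.1812] a 4.1 F [ 0.4 -0.   0.4] w 0.701 gf 0.0
0.63 -3.52 -0.11 0 0 -0.026 6; 0.73 -3.5 -0.11 0 0 -0.025 6; 0.81 -3.48 -0.11 0 0 -0.026 6; 0.9 -3.45 -0.11 0 0 -0.025 6; 0.99 -3.44 -0.11 0 0 -0.026 6; 1.07 -3.4 -0.11 0 0 -0.026 6; 1.17 -3.38 -0.11 0 0 -0.025 6; 1.24 -3.35 -0.11 0 0 -0.026 6
```

View pics/w6.png

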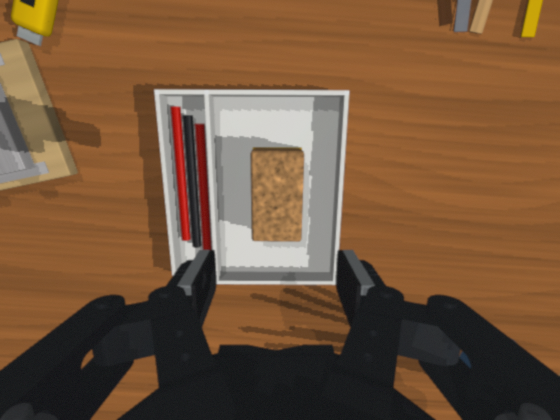

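The block lies flat and central in the wide bay, at cols 251–304 and rows 148–241. Next is the fin.

Request:
send_rows:
  commands: "0.6 -3.5 -0.1 0 0 -0.026 6; 0.7 -3.5 -0.1 0 0 -0.025 6; 0.8 -3.5 -0.1 0 0 -0.026 6; 0.9 -3.5 -0.1 0 0 -0.025 6; 1 -3.4 -0.1 0 0 -0.026 6; 1.1 -3.4 -0.1 0 0 -0.026 6; 1.2 -3.4 -0.1 0 0 -0.025 6; 1.2 -3.4 -0.1 0 0 -0.026 6"

```text
time: 10.85
tool_pos: [0.5347, -0.1234, 0.1896]
tool_rot: [-3.111, -0.433, 0.003]
force: [0.4, -0.5, -1.2]
width: 0.701
grasp_force: 0.0
```

Request:
send_rows:
  commands: "0 0 0 0 0 0 6; 0 0 0 0 0 0 6; 0 0 0 0 0 0 6; 0 0 0 0 0 0 6; 0 0 0 0 0 0 6; 0 0 0 0 0 0 6; 0 0 0 0 0 0 6; 0 0 0 0 0 0 6"

```text
time: 11.65
tool_pos: [0.5353, -0.1252, 0.1908]
tool_rot: [3.112, 0.431, 0.0]
force: [-0.3, 0.6, -0.5]
width: 0.704
grasp_force: 0.0
```

```bash
python3 -c "
from h import *
snap('wrist','w7')"; python3 plan.py 6
```

```text
t 11.70 pos [ 0.5353 -0.125   0.1908] a 15.8 F [-0.3 -0.7 -0.2] w 0.708 gf 0.0
```

View pics/w7.png

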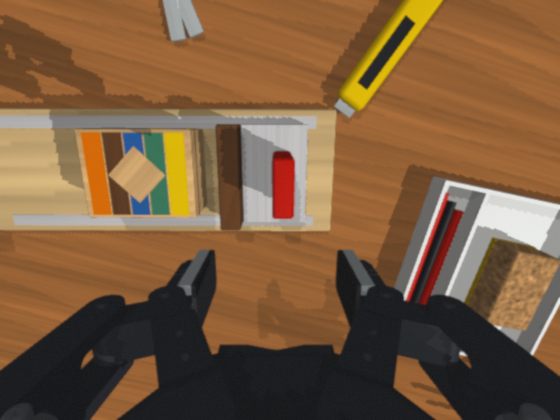

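The fin shows at cols 273–294, rows 152–218. The jaw's front top edge is at col ~218. The box's stripes span cols 80–195, and it sits slightly askew. Measuring these.

Run:
```python
from meas import *
w,t=load('w7'),load('top')
h=cv2.cvtColor(w['frame'],cv2.COLOR_RGB2HSV)
print([tuple(int(v) for v in h[r,283]) for r in range(148,222,5)])
for V in(60,180):
    m=cv2.inRange(h,(0,150,V),(8,255,255))|cv2.inRange(h,(174,150,V),(180,255,255));m[:, :260]=0;m[:,310:]=0;m[:140]=0;m[230:]=0
    k=big(m);print(V,cv2.minAreaRect(k),rectz(w,k,.1))
    c=np.array(cv2.minAreaRect(k)[0]);print('tri',tri(w,c,t,(326.8,226.4)))
x,y=np.array([np.cos(.275),np.sin(.275)]),np.array([-np.sin(.275),np.cos(.275)])
F=np.array([.4685,.1873])
for n,uv,z in(('jaw edge',[(218,126),(219,229)],.056),('box top corners',[(76,131),(196,130),(200,215),(87,216)],.065),('bed',[(10,110),(330,110),(10,228),(330,230)],.015)):
    p=onz(w,uv,z)[:,:2];print(n,p.round(4).tolist(),'jig rel fence face',[( round(float((q-F)@x*1000),1),round(float((q-F)@y*1000),1)) for q in p])
```

```text
[(20, 4, 173), (2, 212, 95), (1, 226, 123), (1, 220, 182), (2, 223, 183), (1, 226, 183), (3, 230, 185), (2, 226, 184), (2, 227, 185), (2, 228, 186), (2, 229, 187), (2, 228, 187), (1, 228, 187), (2, 226, 187), (1, 137, 170)]
60 ((283.0, 184.5), (65.0, 20.0), 90.0) ((558.3175659179688, -125.17326354980469), (51.87701416015625, 16.007230758666992), 15.621163368225098)
tri (array([ 0.55421187, -0.12555884,  0.07213507]), np.float64(0.002760644928557206))
180 ((284.5, 189.5), (55.0, 17.0), 90.0) ((554.9649658203125, -127.24651336669922), (44.267704010009766, 13.457560539245605), 15.774147987365723)
tri (array([ 0.55278212, -0.12562316,  0.08493947]), np.float64(0.005467638496932524))
jaw edge [[0.5861, -0.0581], [0.4921, -0.0805]] jig rel fence face [(46.6, -268.1), (-50.0, -264.1)]
box top corners [[0.5493, 0.0571], [0.5782, -0.0422], [0.5043, -0.0613], [0.4748, 0.0396]] jig rel fence face [(42.4, -147.2), (43.3, -250.6), (-33.1, -248.9), (-34.1, -143.8)]
bed [[0.5424, 0.1535], [0.6296, -0.1556], [0.414, 0.148], [0.5086, -0.1961]] jig rel fence face [(62.0, -52.6), (62.0, -373.8), (-63.1, -23.0), (-65.5, -379.9)]
```

```bash
python3 plan.py 6 .556,-.1265,.13,15.7,2 .556,-.1265,.066,15.7,3
```

```text
t 11.70 pos [ 0.5353 -0.125   0.1908] a 15.8 F [-0.3 -0.7 -0.2] w 0.708 gf 0.0
0.97 0.35 3.04 0 0 0.001 6; 0.98 0.35 3.04 0 0 0.001 6; -0 0 2.13 0 0 -0 6; -0 0 2.14 0 0 -0 6; -0 0 2.13 0 0 -0 6; 0 0 0 0 0 0 6; 0 0 0 0 0 0 6; 0 0 0 0 0 0 6
```

Request:
send_rows:
  commands: "1 0.4 3 0 0 0.002 6; 1 0.3 3 0 0 0 6; 0 0 2.2 0 0 0 6; 0 0 2.2 0 0 0 6; 0 0 2 0 0 0 6; 0 0 0 0 0 0 1; 0 0 0 0 0 0 1; 0 0 0 0 0 0 1"

```text
time: 12.5
tool_pos: [0.5572, -0.1262, 0.068]
tool_rot: [3.112, 0.429, 0.003]
force: [-3.1, -0.1, 13.4]
width: 0.201
grasp_force: 57.6
```

Request:
send_rows:
  commands: "0 0 0 0 0 0 1; 0 0 0 0 0 0 1; 0 0 0 0 0 0 1; 0 -0.2 0 0 0 0 1; 0 -0.2 0 0 0 0 1; 0 -0.2 0 0 0 0 1; 0 -0.2 0 0 0 0 1; 0 -0.2 0 0 0 0 1"

```text
time: 13.3
tool_pos: [0.555, -0.1183, 0.068]
tool_rot: [3.11, 0.427, 0.004]
force: [0.4, -3.0, 6.2]
width: 0.203
grasp_force: 59.8
```

```bash
python3 -c "
from h import *
snap('wrist','w8')"; python3 plan.py 1
```

```text
t 13.35 pos [ 0.5549 -0.1178  0.068 ] a 15.6 F [-0.4 -2.3  6.6] w 0.203 gf 59.9
```

View pics/w8.png

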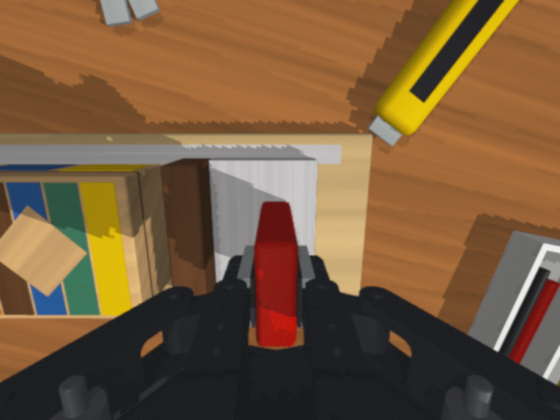

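The fin is firmly held and the jaw moves at about 3 N. Its face is close to the box, which is on the left at col ~160. I'll make contact slowly, then push.

Request:
send_rows:
  commands: "0 -0.1 0 0 0 0 1; 0 -0.1 0 0 0 0 1; 0 -0.1 0 0 0 0 1; 0 -0.1 0 0 0 0 1; 0 -0.1 0 0 0 0 1; 0 -0.1 0 0 0 0 1; 0 -0.1 0 0 0 0 1; 0 -0.1 0 0 0 0 1"

```text
time: 14.15
tool_pos: [0.5529, -0.1106, 0.068]
tool_rot: [3.11, 0.427, 0.004]
force: [0.0, -3.2, 6.3]
width: 0.203
grasp_force: 59.8
```

Request:
send_rows:
  commands: "0 -0.1 0 0 0 0 1; 0 -0.1 0 0 0 0 1; 0 -0.1 0 0 0 0 1; 0 -0.15 0 0 0 0 1; 0 -0.2 0 0 0 0 1; 0 -0.2 0 0 0 0 1; 0 -0.2 0 0 0 0 1; 0 -0.2 0 0 0 0 1"

```text
time: 14.95
tool_pos: [0.5498, -0.0996, 0.068]
tool_rot: [3.109, 0.425, 0.005]
force: [1.8, -5.2, 5.9]
width: 0.203
grasp_force: 59.7
```

Request:
send_rows:
  commands: "0 -0.25 0 0 0 0 1; 0 -0.25 0 0 0 0 1; 0 -0.25 0 0 0 0 1; 0 -0.25 0 0 0 0 1; 0 -0.25 0 0 0 0 1; 0 -0.25 0 0 0 0 1; 0 -0.25 0 0 0 0 1; 0 -0.25 0 0 0 0 1"

```text
time: 15.75
tool_pos: [0.5444, -0.0804, 0.068]
tool_rot: [3.109, 0.425, 0.005]
force: [0.9, -4.7, 6.0]
width: 0.2
grasp_force: 59.7
```

Request:
send_rows:
  commands: "0 -0.25 0 0 0 0 1; 0 -0.25 0 0 0 0 1; 0 -0.25 0 0 0 0 1; 0 -0.25 0 0 0 0 1; 0 -0.25 0 0 0 0 1; 0 -0.25 0 0 0 0 1; 0 -0.25 0 0 0 0 1; 0 -0.25 0 0 0 0 1"

```text
time: 16.55
tool_pos: [0.539, -0.0611, 0.068]
tool_rot: [3.109, 0.425, 0.005]
force: [0.8, -5.7, 6.7]
width: 0.202
grasp_force: 59.8
```

Run:
```python
from h import *
from bench import state
snap('wrist','w9');snap('top','t9')
s=state();y=np.array([-.2715,.9624]);x=np.array([.9624,.2715]);d=s['tool_pos'][:2]-[.4685,.1873]
print(s['tool_pos'],'lat %.1f along %.1f mm'%(d@x*1000,d@y*1000),s['force'],s['time'])
a=cv2.resize(load('w9')['frame'][...,::-1],(400,300));b=cv2.resize(load('t9')['frame'][190:295,200:340,::-1],(400,300),interpolation=cv2.INTER_CUBIC)
cv2.imwrite('pics/m9.png',np.hstack([a,b]))
```

```text
[ 0.53882525 -0.06049294  0.06797593] lat 0.4 along -257.6 mm [ 0.67698895 -4.52423395  6.91645374] 16.65
```

View pics/m9.png

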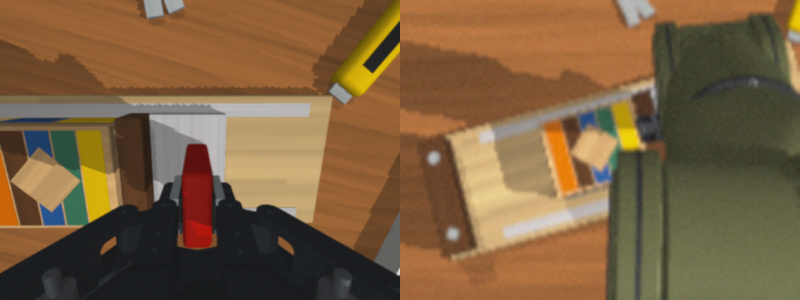

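The box is moving with the jaw: its near edge touches the dark jaw, and force rose from 3 to 5 N. The orange end is heading straight for the fence at left. About 98 mm remain.

Request:
send_rows:
  commands: "0 -0.25 0 0 0 0 1; 0 -0.25 0 0 0 0 1; 0 -0.25 0 0 0 0 1; 0 -0.25 0 0 0 0 1; 0 -0.25 0 0 0 0 1; 0 -0.25 0 0 0 0 1; 0 -0.25 0 0 0 0 1; 0 -0.25 0 0 0 0 1"

```text
time: 17.45
tool_pos: [0.5336, -0.0418, 0.068]
tool_rot: [3.109, 0.425, 0.005]
force: [0.7, -6.3, 7.4]
width: 0.201
grasp_force: 59.9
```

Request:
send_rows:
  commands: "0 -0.25 0 0 0 0 1; 0 -0.25 0 0 0 0 1; 0 -0.25 0 0 0 0 1; 0 -0.25 0 0 0 0 1; 0 -0.25 0 0 0 0 1; 0 -0.25 0 0 0 0 1; 0 -0.25 0 0 0 0 1; 0 -0.25 0 0 0 0 1"

```text
time: 18.25
tool_pos: [0.5282, -0.0225, 0.068]
tool_rot: [3.109, 0.425, 0.005]
force: [1.3, -5.3, 7.2]
width: 0.203
grasp_force: 60.0
```

Request:
send_rows:
  commands: "0 -0.25 0 0 0 0 1; 0 -0.25 0 0 0 0 1; 0 -0.25 0 0 0 0 1; 0 -0.25 0 0 0 0 1; 0 -0.25 0 0 0 0 1; 0 -0.25 0 0 0 0 1; 0 -0.25 0 0 0 0 1; 0 -0.25 0 0 0 0 1"

```text
time: 19.05
tool_pos: [0.5228, -0.0032, 0.068]
tool_rot: [3.109, 0.425, 0.005]
force: [0.9, -5.5, 7.3]
width: 0.202
grasp_force: 60.0
```

Request:
send_rows:
  commands: "0 -0.25 0 0 0 0 1; 0 -0.25 0 0 0 0 1; 0 -0.25 0 0 0 0 1; 0 -0.25 0 0 0 0 1; 0 -0.25 0 0 0 0 1; 0 -0.25 0 0 0 0 1; 0 -0.2 0 0 0 0 1; 0 -0.15 0 0 0 0 1"

```text
time: 19.85
tool_pos: [0.5178, 0.0147, 0.068]
tool_rot: [3.109, 0.425, 0.005]
force: [0.8, -4.8, 8.0]
width: 0.202
grasp_force: 60.1
```

```bash
cat > st.py <<'E'
from h import *
from bench import state
s=state();y=np.array([-.2715,.9624]);x=np.array([.9624,.2715]);d=s['tool_pos'][:2]-[.4685,.1873]
print(s['tool_pos'],'lat %.1f along %.1f mm'%(d@x*1000,d@y*1000),'F lat %.1f along %.1f'%(s['force'][:2]@x,s['force'][:2]@y),s['time'],'a',np.degrees(yaw(s['tool_rot'])))
E
python3 st.py
```

```text
[0.51782944 0.01469346 0.06798987] lat 0.6 along -179.5 mm F lat -0.6 along -4.9 19.85 a 15.568610280968043
```

Request:
send_rows:
  commands: "0 -0.15 0 0 0 0 1; 0 -0.15 0 0 0 0 1; 0 -0.15 0 0 0 0 1; 0 -0.15 0 0 0 0 1; 0 -0.1 0 0 0 0 1; 0 -0.1 0 0 0 0 1; 0 -0.1 0 0 0 0 1; 0 -0.1 0 0 0 0 1"

```text
time: 20.65
tool_pos: [0.5152, 0.0242, 0.068]
tool_rot: [3.109, 0.425, 0.005]
force: [1.1, -6.1, 7.7]
width: 0.205
grasp_force: 60.1
```

Request:
send_rows:
  commands: "0 -0.06 0 0 0 0 1; 0 -0.06 0 0 0 0 1; 0 -0.06 0 0 0 0 1; 0 -0.06 0 0 0 0 1; 0 -0.05 0 0 0 0 1; 0 -0.05 0 0 0 0 1; 0 -0.05 0 0 0 0 1; 0 -0.05 0 0 0 0 1"

```text
time: 21.45
tool_pos: [0.514, 0.0284, 0.068]
tool_rot: [3.109, 0.425, 0.005]
force: [1.3, -6.0, 8.0]
width: 0.2
grasp_force: 60.1
```

Request:
send_rows:
  commands: "0 -0.04 0 0 0 0 1; 0 -0.04 0 0 0 0 1; 0 -0.04 0 0 0 0 1; 0 -0.04 0 0 0 0 1; 0 -0.03 0 0 0 0 1; 0 -0.03 0 0 0 0 1; 0 -0.03 0 0 0 0 1; 0 -0.03 0 0 0 0 1"

```text
time: 22.25
tool_pos: [0.5132, 0.0311, 0.068]
tool_rot: [3.109, 0.425, 0.005]
force: [0.4, -7.0, 7.6]
width: 0.2
grasp_force: 60.1
```

```bash
python3 st.py
```

```text
[0.51321119 0.03111781 0.06796527] lat 0.6 along -162.4 mm F lat -1.5 along -6.9 22.25 a 15.56693028624418
```

Request:
send_rows:
  commands: "0 -0.03 0 0 0 0 1; 0 -0.03 0 0 0 0 1; 0 -0.03 0 0 0 0 1; 0 -0.03 0 0 0 0 1; 0 -0.02 0 0 0 0 1; 0 -0.02 0 0 0 0 1; 0 -0.02 0 0 0 0 1; 0 -0.02 0 0 0 0 1"

```text
time: 23.05
tool_pos: [0.5127, 0.0331, 0.068]
tool_rot: [3.109, 0.425, 0.005]
force: [1.1, -6.3, 7.7]
width: 0.204
grasp_force: 60.1
```

```bash
python3 st.py
```

```text
[0.51265469 0.03305163 0.06798623] lat 0.6 along -160.4 mm F lat -0.7 along -6.3 23.05 a 15.566453230156405
```

Request:
send_rows:
  commands: "0 -0.02 0 0 0 0 1; 0 -0.02 0 0 0 0 1; 0 -0.02 0 0 0 0 1; 0 -0.02 0 0 0 0 1; 0 -0.02 0 0 0 0 1; 0 -0.02 0 0 0 0 1; 0 -0.02 0 0 0 0 1; 0 -0.02 0 0 0 0 1"

```text
time: 23.85
tool_pos: [0.5125, 0.0339, 0.068]
tool_rot: [3.109, 0.424, 0.005]
force: [2.1, -7.3, 7.8]
width: 0.199
grasp_force: 59.9
```

```bash
python3 st.py
```

```text
[0.51246692 0.03389321 0.06799208] lat 0.7 along -159.6 mm F lat 0.0 along -7.6 23.85 a 15.527699735249264
```

Request:
send_rows:
  commands: "0 -0.02 0 0 0 0 1; 0 -0.02 0 0 0 0 1; 0 -0.02 0 0 0 0 1; 0 -0.02 0 0 0 0 1; 0 0 0 0 0 0 1; 0 0 0 0 0 0 1; 0 0 0 0 0 0 1; 0 0 0 0 0 0 1"

```text
time: 24.65
tool_pos: [0.5124, 0.0339, 0.068]
tool_rot: [3.108, 0.423, 0.006]
force: [2.3, -9.6, 7.8]
width: 0.203
grasp_force: 59.9
```

```bash
python3 st.py
```

```text
[0.51242338 0.0338908  0.06798648] lat 0.6 along -159.6 mm F lat -0.4 along -9.8 24.65 a 15.496850384839187
```

The stop is found: no further advance while force rises, and the fin is 159.6 mm from the fence against 160 expected. One slight extra press, then ease off and open.

Request:
send_rows:
  commands: "0 -0.03 0 0 0 0 1; 0 -0.03 0 0 0 0 1; 0 0 0 0 0 0 1; 0 0 0 0 0 0 1; 0 0 0 0 0 0 1; 0 0.05 0 0 0 0 1; 0 0.05 0 0 0 0 1; 0 0.05 0 0 0 0 1"

```text
time: 25.45
tool_pos: [0.5124, 0.0339, 0.068]
tool_rot: [3.109, 0.424, 0.005]
force: [1.4, -6.4, 7.4]
width: 0.199
grasp_force: 60.1
```

```bash
python3 st.py
```

```text
[0.51242385 0.0338547  0.0679957 ] lat 0.6 along -159.6 mm F lat -0.4 along -6.5 25.45 a 15.533136546945972
```

Request:
send_rows:
  commands: "0 0 0 0 0 0 4.5; 0 0 0 0 0 0 4.5; 0 0 0 0 0 0 4.5; 0 0 0 0 0 0 4.5; 0 0 -1 0 0 0 4.5; 0 0 -2 0 0 0 4.5; 0 0 -3 0 0 0 4.5; 0 0 -3 0 0 0 4.5"

```text
time: 26.25
tool_pos: [0.5102, 0.0372, 0.1581]
tool_rot: [-3.112, -0.429, 0.001]
force: [0.7, -0.1, -0.2]
width: 0.524
grasp_force: 0.0
```

```bash
python3 st.py; python3 plan.py 4.5 .5,.04,.17,15.5,2 .46,-.08,.2,60,6
```

```text
[0.51015323 0.03721219 0.15809491] lat -0.7 along -155.8 mm F lat 0.7 along -0.3 26.25 a 15.706581690754705
t 26.25 pos [0.5102 0.0372 0.1581] a 15.7 F [ 0.7 -0.1 -0.2] w 0.524 gf 0.0
-0.45 -0.27 -0.6 0 0 0.002 4.5; -0.45 -0.27 -0.59 0 0 0.002 4.5; -1.18 1.75 -0.5 0 0 -0.13 4.5; -1.39 1.58 -0.5 0 0 -0.129 4.5; -1.59 1.39 -0.5 0 0 -0.13 4.5; -1.75 1.17 -0.5 0 0 -0.129 4.5; -1.89 0.94 -0.5 0 0 -0.13 4.5; -1.99 0.69 -0.5 0 0 -0.129 4.5
```

```bash
python3 plan.py 4.5 .46,.115,.22,15.7,4
```

```text
t 26.25 pos [0.5102 0.0372 0.1581] a 15.7 F [ 0.7 -0.1 -0.2] w 0.524 gf 0.0
-0.68 -2.21 -1.55 0 0 0 4.5; -0.68 -2.21 -1.55 0 0 0 4.5; -0.68 -2.21 -1.54 0 0 0 4.5; -0.68 -2.22 -1.55 0 0 0 4.5; 0 0 0 0 0 0 4.5; 0 0 0 0 0 0 4.5; 0 0 0 0 0 0 4.5; 0 0 0 0 0 0 4.5
```

Request:
send_rows:
  commands: "-0.7 -2.2 -1.5 0 0 0 4.5; -0.7 -2.2 -1.5 0 0 0 4.5; -0.7 -2.2 -1.5 0 0 0 4.5; -0.7 -2.2 -1.5 0 0 0 4.5; 0 0 0 0 0 0 4.5; 0 0 0 0 0 0 4.5; 0 0 0 0 0 0 4.5; 0 0 0 0 0 0 4.5"

```text
time: 27.05
tool_pos: [0.46, 0.1131, 0.2164]
tool_rot: [3.112, 0.426, -0.001]
force: [0.2, -0.6, -0.6]
width: 0.529
grasp_force: 0.0
```

```bash
python3 - <<'E'
from meas import *
w=snap('wrist','w10');h=cv2.cvtColor(cv2.GaussianBlur(w['frame'],(3,3),0),cv2.COLOR_RGB2HSV)
F=np.array([.4685,.1873]);y=np.array([-.2715,.9624]);x=np.array([.9624,.2715])
J=lambda uv,z:[((q[:2]-F)@x*1000).round(1).item() for q in onz(w,uv,z)]+[((q[:2]-F)@y*1000).round(1).item() for q in onz(w,uv,z)]
pj=lambda l,a,z:proj(w,[np.r_[F+l/1000*x+a/1000*y,z]])[0]
# sample HSV along bed axis at three lateral lines on box-top height
for l in(-25,5,30):
    print(l,[(a,)+tuple(int(v) for v in h[tuple(pj(l,a,.065).round().astype(int)[::-1])]) for a in list(range(10,-16,-2))+list(range(-90,-124,-2))])
for nm,lo,hi in(('orange',(9,200,120),(15,255,255)),('yellow',(22,180,120),(30,255,255)),('red',(0,180,60),(5,255,255))):
    m=cv2.inRange(h,lo,hi);m[300:]=0;m[:,520:]=0
    k=big(m);r=rectz(w,k,.1 if nm=='red' else .065);d=(np.array(r[0])/1000-F);print(nm,cv2.boundingRect(k),r[1:],'jig',d@x*1000,d@y*1000)
E
python3 st.py
```

```text
-25 [(10, 13, 151, 91), (8, 13, 151, 91), (6, 13, 150, 92), (4, 13, 154, 91), (2, 12, 146, 82), (0, 16, 122, 130), (-2, 17, 119, 197), (-4, 16, 132, 206), (-6, 15, 204, 214), (-8, 15, 243, 218), (-10, 15, 243, 217), (-12, 15, 243, 217), (-14, 15, 243, 217), (-90, 25, 244, 222), (-92, 25, 244, 222), (-94, 23, 201, 220), (-96, 18, 126, 217), (-98, 17, 119, 214), (-100, 16, 125, 153), (-102, 13, 151, 103), (-104, 13, 155, 102), (-106, 12, 152, 104), (-108, 12, 152, 104), (-110, 13, 155, 99), (-112, 12, 152, 97), (-114, 12, 149, 99), (-116, 13, 144, 101), (-118, 11, 53, 134), (-120, 8, 6, 185), (-122, 10, 4, 193)]
5 [(10, 12, 154, 96), (8, 13, 151, 91), (6, 13, 150, 90), (4, 13, 151, 86), (2, 13, 143, 75), (0, 16, 122, 132), (-2, 17, 118, 208), (-4, 17, 123, 216), (-6, 15, 185, 216), (-8, 15, 243, 216), (-10, 15, 243, 217), (-12, 15, 243, 217), (-14, 15, 243, 217), (-90, 25, 244, 222), (-92, 25, 244, 222), (-94, 23, 182, 221), (-96, 18, 122, 219), (-98, 18, 116, 217), (-100, 17, 121, 156), (-102, 14, 148, 98), (-104, 13, 147, 83), (-106, 12, 143, 75), (-108, 13, 146, 75), (-110, 13, 148,
[... 527 characters left out ...]
 96), (-104, 12, 149, 87), (-106, 14, 145, 74), (-108, 12, 143, 73), (-110, 12, 143, 73), (-112, 12, 145, 72), (-114, 12, 145, 72), (-116, 12, 124, 76), (-118, 11, 27, 104), (-120, 0, 4, 134), (-122, 0, 2, 138)]
orange (208, 124, 20, 75) ((71.330078125, 15.532428741455078), 15.747296333312988) jig 4.932959806823704 -13.916789613647445
yellow (284, 123, 19, 77) ((73.28694152832031, 16.784032821655273), 15.295524597167969) jig 4.615979644775351 -85.80301636230469
red (352, 143, 40, 57) ((48.374664306640625, 31.607627868652344), 15.553789138793945) jig 0.441017919158862 -151.36914524414058
[0.45997669 0.11324043 0.21634568] lat -28.3 along -69.0 mm F lat 0.2 along -0.4 27.1 a 15.591296862651507
```

The box top runs from 0 to −100 mm along the bed at all three lateral lines. It is square to the fence with the jaw tight behind it, and the robot is clear.

```bash
python3 -c "
from bench import ticket
print(ticket.job_done())"
```

```text
the job is handed in; nothing more can be done
None
```

The job is handed in at about 27 s: the block lies flat in the wide tray bay, and the box sits flat against the fence with the jaw snug behind it, felt at about 10 N before one slight extra press; the arm never went near the jar, cutter or scissors.

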